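# Sweep the copper blanks into the catch frame

### The arm

A 6-joint arm with a two-finger parallel gripper is mounted at the origin on the work surface. World frame = base frame: x ahead of the robot, y to its left, z up, the work surface at z = 0. Lengths are in m, angles in rad, forces in N, time in s.
With the tool pointing down it reaches from about 0.325 to 0.9 m from the base axis. Payload 3.5 kg.
Tool frame: the origin (TCP) lies midway between the tips of the shut fingers; the grasp point (between the pads) lies 19 mm behind it; z points along the fingers, y is the direction in which the jaws open and shut (so a half turn about z gives the same grasp; the last joint's range is limited). The gripper opens to 85 mm and grips with 20 to 120 N. Pads are 22 mm wide; open, the fingers measure 114 mm over their backs; the gripper's body (76 mm by 85 mm) begins 54 mm behind the grasp point. The pads swing forward as they close: fully open they stand 13 mm farther back than shut.
Start: joints at [-1.409, 0.276, -0.026, 1.268, 0, 1.467], TCP at [0.164, -0.603, 0.231] pointing down, gripper open.
Joint ranges: [-3.12, 3.12], [-0.85, 1.88], [-1.08, 1.24], [-1.95, 2.15], [-1.57, 1.53], [-3.14, 3.14]. Speed limits (rad/s): [2.57, 2.57, 3.14, 3.14, 3.14, 3.14].

### API

Orientations are given as a unit quaternion [w, x, y, z].
In Python, from cell import arm, imaging gives the robot as it stands.
- The arm moves only by the tool send_rows, never from a script. Its argument "series" is a list of rows, each a list of 7 numbers: the turn, a rotation vector about the tool's x, y, z in degrees, then the shift along the tool's x, y, z in mm, then the finger opening in mm, from 0 to 85.4. In form: [[ax, ay, az, tx, ty, tz, claw], ...]. A call has 1 to 12 rows; each row is the pose to reach, as a shift and turn from the pose commanded when the call began, along the tool's axes at that moment; what a row does not reach only later rows make up. A row lasts 1/8 s, in which the tool goes at most 62.5 mm and 10.7 degrees, less where a joint would pass 70% of its speed; a pose out of reach is approached as far as the arm can. A call with a gripper value outside its range is refused whole. The fingers move at their own pace and stop on an object; "grip_force" is the grip in N (left out, the last holds). Time passes only in rows, so rows that repeat a pose let the fingers close. It gives the time, the measured TCP pose, the force and the opening at its end, in the units of the state.
- arm.sense(): the state, without advancing time (a new reading comes with each control period).
- imaging.read_camera(name): name is "side" or "top"; returns (picture, depth): 480x640x3 uint8, blue, green, red; 480x640 float32, m along the optical axis (not along the pixel's ray), 0 where there is no reading.
- imaging.camera_model(name): a dict with "fx", "fy", "cx", "cy" (pixels), "k1" (the pictures are not rectified: a ray, as slopes to the right and down, at radius r is drawn at 1 + k1 r^2 times it, then the intrinsics apply), "origin" and "attitude" of the camera in the world. Camera axes: x right, y down, z forward; pixel columns grow to the right and rows downward; lengths in m; the calibration is good to about 2 mm. A picture is of the moment at which its call begins. camera_model takes no time and is no camera call.
- arm.sign_off(): hands the job in, once; it reports no verdict.
The state is a dict: "clock": time; "joints": joint angles; "dq": joint speeds; "joint_efforts": joint torques, N m; "tool_pos": TCP position; "ee_rot": TCP orientation; "ft_force": force on the tool from outside, world axes, zero at the start; "moment": the same for the moment, N m; "opening": opening from 0.0 (shut) to 1.0 (fully open).
Only numpy, scipy, OpenCV 4.12 (cv2) and the standard library are available. Lean on these libraries where they do the work, as an engineer would, in place of code of your own. Each camera call takes 0.05 s, during which the arm holds its last target.

### The job

Clear the stamping bench: with closed fingers, sweep the three copper blanks across the bench into the three-sided wooden catch frame through its open side, until each lies wholly inside it. Only push them along the bench, never pick them up, and leave the grey steel blank, the punch blocks and the other things where they are.

Things in the scene. Friction and masses are not known exactly. Their poses are not given: they have to be found in the camera images.
- copper1: one of three bright orange-brown copper blanks: a plain flat disc 30 mm across and 8 mm thick, about 50 g, lying loose on the bench. Origin: centre of the underside (on the bench surface, z = 0). It slides on the bench when pushed and stops at once when the push stops.
- copper2: one of three bright orange-brown copper blanks: a plain flat disc 30 mm across and 8 mm thick, about 50 g, lying loose on the bench. Origin: centre of the underside (on the bench surface, z = 0). It slides on the bench when pushed and stops at once when the push stops.
- copper3: one of three bright orange-brown copper blanks: a plain flat disc 30 mm across and 8 mm thick, about 50 g, lying loose on the bench. Origin: centre of the underside (on the bench surface, z = 0). It slides on the bench when pushed and stops at once when the push stops.
- frame: catch frame: three dark wooden walls (12 mm thick, 22 mm high) fixed to the bench, no floor or sill (grey patch inside, level with the bench). Inside 150 mm wide (own x -75..75 mm), 110 mm deep (own y: open mouth at -55 mm, back wall's face at +55 mm). Origin: centre of the inside, on the bench; y points from mouth to back wall. Left of the blanks, mouth facing them, turned up to 17 degrees.
- steel_blank: a bright grey steel disc, exactly the size of the copper ones (30 mm across, 8 mm thick); a bystander. Origin: centre of its underside.
- punch_block: small upright blue plastic block 36 x 36 mm, with nine steel letter punches sticking out of its top; 44 mm tall in all; about 0.35 kg, loose; a bystander that stands among the blanks. Origin: centre of its underside.
- punch_set: larger blue block of steel punches, 48 (x) x 95 (y) mm, 44 mm tall, loose, at the far side of the bench; a bystander. Origin: centre of its underside.
- jar: amber glass jar with a brass cap, 54 mm across, 60 mm tall, loose, at the far side; a bystander. Origin: centre of its underside.
- mallet: hammer with a wooden handle and brass head, 240 mm long, lying roughly along x on the right of the work, loose; a bystander. Its x axis runs along the handle to the head.
- marker: white marker pen with a black cap, 125 mm long, 12 mm thick, lying on the left near the robot, loose; a bystander. Its x axis runs along it. Origin: middle of its underside.

How it is judged:
By the outcome, as a careful person would: the job done as asked, in the order asked, and still so for the second after the job is handed in, with the robot touching nothing.
It also fails if it takes over 72 s, if anything falls off the work surface, if the arm or the gripper's body presses on something with over 40 N, if the wrist force passes 120 N, or if a joint passes its speed limit or range.

## Working session

There is one attempt and no reset: what is moved stays moved. The work goes in short steps, Python scripts to look and compute and a tool call to move; the robot and the scene stay as the last step left them, time stands still between calls to the robot, and variables do not carry over. Pictures are saved under pics/ and viewed, and the job is handed in when it is done.

Besides the shell and the picture viewer there is one more tool, called after "Request:" as name([rows], argument=value, ...), one row to a line, values as JSON. send_rows: Moves the arm, as the interface text tells. Its arguments: {"type":"object","properties":{"series":{"type":"array","items":{"type":"array","items":{"type":"number"}}},"grip_force":{"type":"number"}},"required":["series"]}

```bash
mkdir -p pics
python3 - <<'E'
from cell import arm, imaging
import cv2
for n in("top","side"):
    p,d=imaging.read_camera(n); cv2.imwrite(f"pics/{n}0.png",p)
    import numpy as np; np.save(f"{n}0.npy",d)
    print(n,imaging.camera_model(n))
print(arm.sense())
E
```

```text
top {'fx': 538.2623755778624, 'fy': 538.2623755778624, 'cx': 314.07735026111243, 'cy': 235.99626400764885, 'k1': -0.11530693885744245, 'origin': array([ 0.32602029, -0.06267299,  1.09996187]), 'attitude': array([-0.08364449,  0.75675664, -0.64436827,  0.07150186])}
side {'fx': 477.1999958181496, 'fy': 477.1999958181496, 'cx': 311.39124900739193, 'cy': 243.9206124632432, 'k1': -0.023805143171609578, 'origin': array([ 0.27610662, -0.62731535,  0.74126953]), 'attitude': array([-0.3459619 ,  0.91046393, -0.21330259,  0.0766016 ])}
{'clock': 0.1, 'joints': array([-1.40938788e+00,  2.77109127e-01, -2.77062359e-02,  1.26801040e+00,
       -3.00604260e-07,  1.46740877e+00]), 'dq': array([-0.00082984, -0.00163521,  0.0031012 , -0.00121001,  0.00060774,
        0.00094971]), 'joint_efforts': array([ 1.40773491e-04, -4.46706712e+01,  2.96128839e+01,  8.42847512e-03,
       -1.14474533e-04, -6.50358146e-06]), 'tool_pos': array([ 0.1634567 , -0.60253287,  0.23025678]), 'ee_rot': array([-1.01428593e-03,  9.91247670e-01,  1.32011467e-01, -2.95835119e-05]), 'ft_force': array([-0.62737991, -0.01301963,  0.37171535]), 'moment': array([-0.04727829, -0.03609529,  0.01075718]), 'opening': 1.0008898763007161}
```

View pics/top0.png

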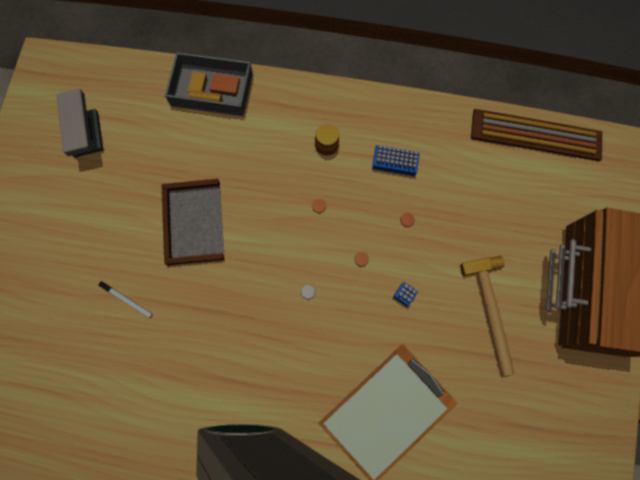

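View pics/side0.png

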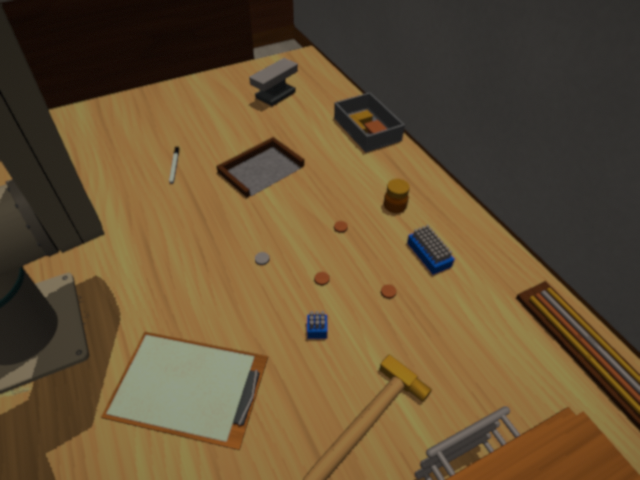

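The top view shows copper at about (319,206), (407,219) and (362,259), steel at (307,292), and the small punch block at (405,294). The frame is at about (195,222) with its mouth to the right. I'll enlarge it and localise.

```bash
cat > h.py <<'E'
import numpy as np,cv2
from scipy.spatial.transform import Rotation as R
from cell import arm, imaging
def cam(n):
    m=imaging.camera_model(n);q=m["attitude"]
    return m,R.from_quat([q[1],q[2],q[3],q[0]]).as_matrix()
def pix2w(n,uv,z):
    m,A=cam(n);K=np.array([[m['fx'],0,m['cx']],[0,m['fy'],m['cy']],[0,0,1.]])
    p=cv2.undistortPointsIter(np.array(uv,float).reshape(-1,1,2),K,np.array([m['k1'],0,0,0.]),None,None,(3,50,1e-9)).reshape(-1,2)
    r=np.c_[p,np.ones(len(p))]@A.T
    return m['origin']+r*((z-m['origin'][2])/r[:,2])[:,None]
def w2pix(n,P):
    m,A=cam(n);c=(np.atleast_2d(P)-m['origin'])@A;p=c[:,:2]/c[:,2:]
    r2=(p**2).sum(1,keepdims=True);p=p*(1+m['k1']*r2)
    return p*[m['fx'],m['fy']]+[m['cx'],m['cy']]
def blobs(n,p,z=0.008):
    hsv=cv2.cvtColor(p,cv2.COLOR_BGR2HSV); out=[]
    b,g,r=[p[...,i].astype(int) for i in range(3)]
    # orange: high red relative to green
    m=((r>110)&(r-g>55)&(hsv[...,1]>110)).astype(np.uint8)
    k,l,s,c=cv2.connectedComponentsWithStats(m)
    for i in range(1,k):
        if 40<s[i,4]<400: out.append((c[i].round(1),s[i].tolist(),(pix2w(n,[c[i]],z)[0][:2]*1000).round(1)))
    return out
E
python3 - <<'E'
from h import *
for n in("top","side"):
    p=cv2.imread(f"pics/{n}0.png")
    for b in blobs(n,p): print(n,b)
p=cv2.imread("pics/top0.png")
cv2.imwrite("pics/c1.png",cv2.resize(p[160:320,150:350],None,fx=4,fy=4)[:600])
cv2.imwrite("pics/c2.png",cv2.resize(p[180:330,290:470],None,fx=4,fy=4,interpolation=cv2.INTER_CUBIC))
E
```

```text
top (array([228.2,  83.3]), [220, 76, 17, 15, 156], array([884.6, 222.8]))
top (array([407.5, 219. ]), [403, 214, 10, 11, 90], array([ 635.2, -212.1]))
side (array([375. , 126.1]), [367, 122, 17, 10, 105], array([889.1, 253.6]))
side (array([340.5, 225.4]), [336, 222, 11, 8, 68], array([635.7, -22.9]))
side (array([321.6, 277.4]), [316, 273, 12, 10, 97], array([ 536.8, -128.8]))
side (array([388.5, 290.1]), [382, 285, 14, 11, 111], array([ 635.9, -212.2]))
side (array([560.7, 317.8]), [544, 301, 33, 33, 51], array([ 881.4, -404.3]))
side (array([605.6, 363.6]), [582, 340, 48, 49, 87], array([ 881.5, -506. ]))
side (array([232.7, 443.5]), [225, 441, 14, 6, 58], array([ 274.2, -349.3]))
```

View pics/c1.png

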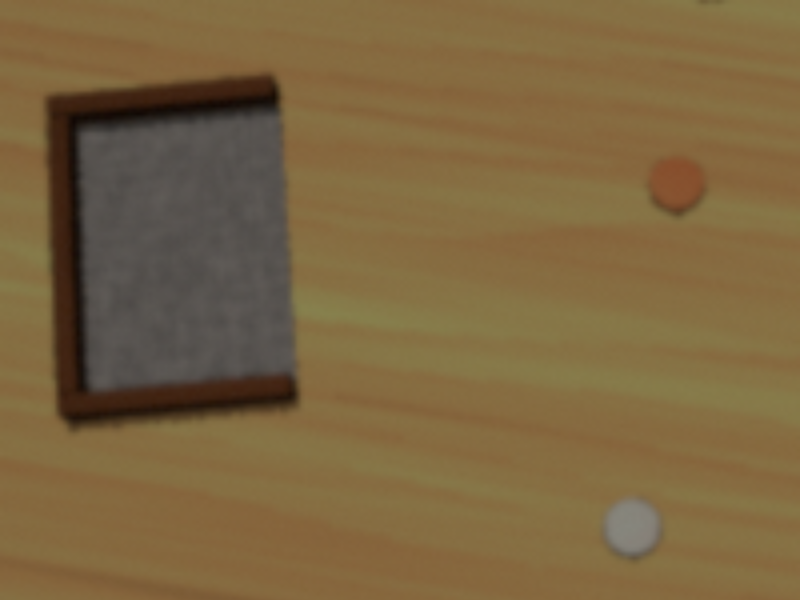

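View pics/c2.png

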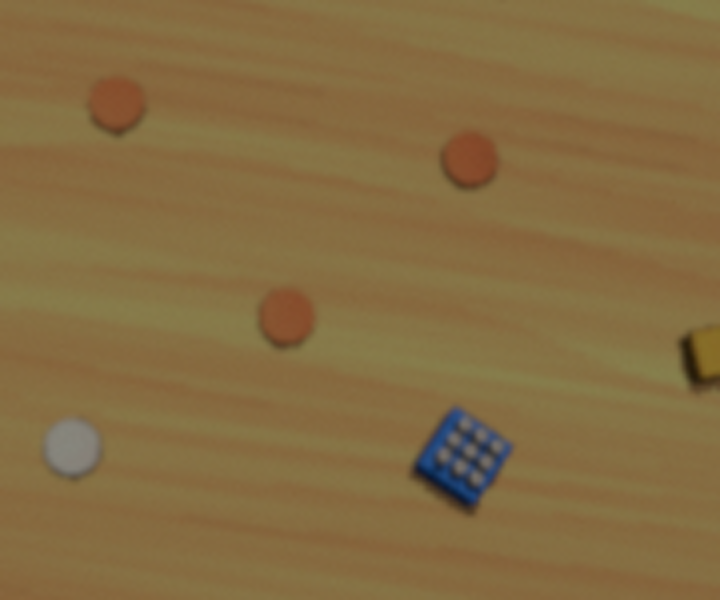

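Run:
```python
from h import *
c1=lambda u,v:((u+.5)/4-.5+150,(v+.5)/4-.5+160)
c2=lambda u,v:((u+.5)/4-.5+290,(v+.5)/4-.5+180)
f=pix2w("top",[c1(48,97),c1(273,76),c1(297,402-22),c1(60,415-22)],.022)[:,:2]*1000
f2=pix2w("top",[c1(48,97),c1(273,76),c1(297,402),c1(60,415)],.022)[:,:2]*1000
print(f2.round(1)); print([np.linalg.norm(f2[i]-f2[(i+1)%4]).round(1) for i in range(4)])
d=pix2w("top",[c2(117,103),c2(287,317),c2(470,159),c2(72,447)],.008)[:,:2]*1000
print("discs C A B steel",d.round(1))
print("block top",pix2w("top",[c2(457,408),c2(513,445),c2(474,505),c2(416,465)],.035)[:,:2].round(4)*1000)
# side view of frame for check: project predicted
cen=f2.mean(0);print(cen)
print(w2pix("side",np.c_[f2/1000,np.full(4,.022)]).round())
s=cv2.imread("pics/side0.png");cv2.imwrite("pics/s1.png",cv2.resize(s[130:280,200:400],None,fx=4,fy=4,interpolation=cv2.INTER_CUBIC))
```

```text
[[624.9 312.6]
 [654.9 195.9]
 [485.6 148.9]
 [459.1 268.4]]
[np.float64(120.5), np.float64(175.7), np.float64(122.4), np.float64(171.6)]
discs C A B steel [[ 634.6  -23.6]
 [ 535.6 -128.1]
 [ 634.3 -211.4]
 [ 451.7  -29.6]]
block top [[ 498.2 -217.1]
 [ 484.1 -247.2]
 [ 451.4 -231.6]
 [ 466.6 -200.5]]
[556.12977812 231.4404504 ]
[[273. 137.]
 [304. 159.]
 [245. 193.]
 [216. 166.]]
```

View pics/s1.png

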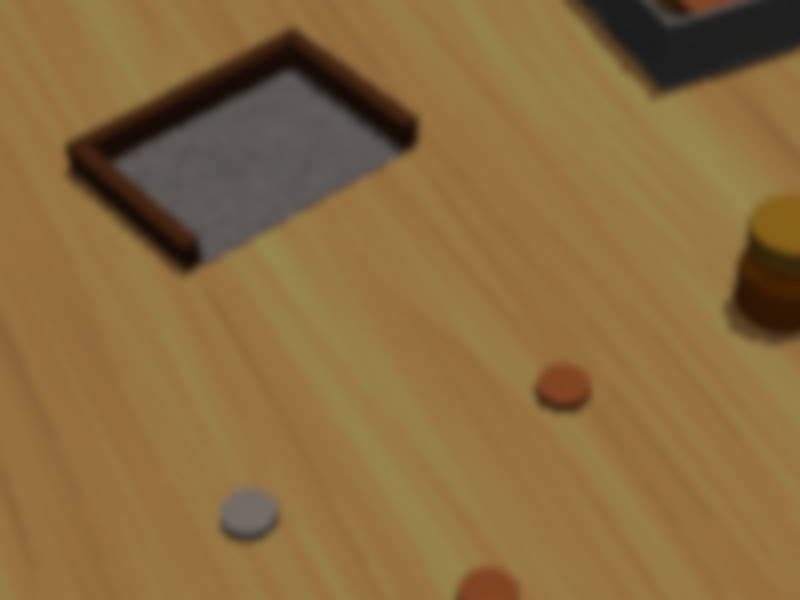

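```bash
cat >> h.py <<'E'
xf=np.array([.968,.25]);yf=np.array([-.25,.968]);F0=np.array([557.6,225.6])
def own(p): v=np.array(p)-F0; return np.array([v@xf,v@yf])
def world(o): return F0+o[0]*xf+o[1]*yf
def pose():
    s=arm.sense();q=s['ee_rot'];return s,np.array(s['tool_pos'])*1000,R.from_quat([q[1],q[2],q[3],q[0]])
def goto(xyz,yaw_d=None):
    """print tool-axes turn/shift to have TCP at xyz(mm) with tool -y along yaw_d (2-vector)"""
    s,p,Q=pose();t=Q.as_matrix().T@(np.array(xyz)-p);r=np.zeros(3)
    if yaw_d is not None:
        d=np.array(yaw_d)/np.linalg.norm(yaw_d);y=np.array([-d[0],-d[1],0]);z=np.array([0,0,-1.])
        T=R.from_matrix(np.c_[np.cross(y,z),y,z]);r=(Q.inv()*T).as_rotvec(degrees=True)
    print("from",p.round(1),"turn",r.round(1),"shift",t.round(1))
def push(disc,tgt,back=45,z=100):
    d=np.array(tgt)-disc;L=np.linalg.norm(d);d/=L
    print("dir",d.round(3),"L",L.round(1)); goto([*(np.array(disc)-back*d),z],d)
E
python3 - <<'E'
from h import *
push([635,-23.3],world((42,10)))
E
```

```text
dir [-0.144  0.99 ] L 271.9
from [ 163.5 -602.5  230.3] turn [-0.1 -0.   6.9] shift [ 601.3 -390.7  131.2]
```

Request:
send_rows([
  [0,0,2,50,-33,0,0],
  [0,0,4,100,-65,0,0],
  [0,0,7,150,-98,0,0],
  [0,0,7,200,-130,0,0],
  [0,0,7,250,-163,0,0],
  [0,0,7,300,-195,0,0],
  [0,0,7,350,-228,0,0],
  [0,0,7,400,-260,0,0],
  [0,0,7,450,-293,30,0],
  [0,0,7,500,-325,60,0],
  [0,0,7,550,-358,90,0],
  [0,0,7,601,-391,131,0],
], grip_force=20)

```text
clock: 1.6
tool_pos: [0.6294, -0.0818, 0.1124]
ee_rot: [0.0, 0.997, 0.071, 0.0]
ft_force: [1.1, -0.2, -0.1]
opening: 0.001
```

Run:
```python
from h import *
for n in("top","side"):
    p,_=imaging.read_camera(n); cv2.imwrite(f"pics/{n}1.png",p)
push([635,-23.3],world((42,10)))
s=arm.sense();print(s['clock'],s['opening'],s['ft_force'])
p=cv2.imread("pics/side1.png");cv2.imwrite("pics/s2.png",cv2.resize(p[130:330,200:460],None,fx=3,fy=3,interpolation=cv2.INTER_CUBIC))
```

```text
dir [-0.144  0.99 ] L 271.9
from [627.3 -78.8 107.9] turn [-0.2  0.4  0.2] shift [15.7 -8.8  7.9]
1.7 -0.0034881268588632013 [-0.13297046  0.27024233 -0.58620628]
```

View pics/s2.png

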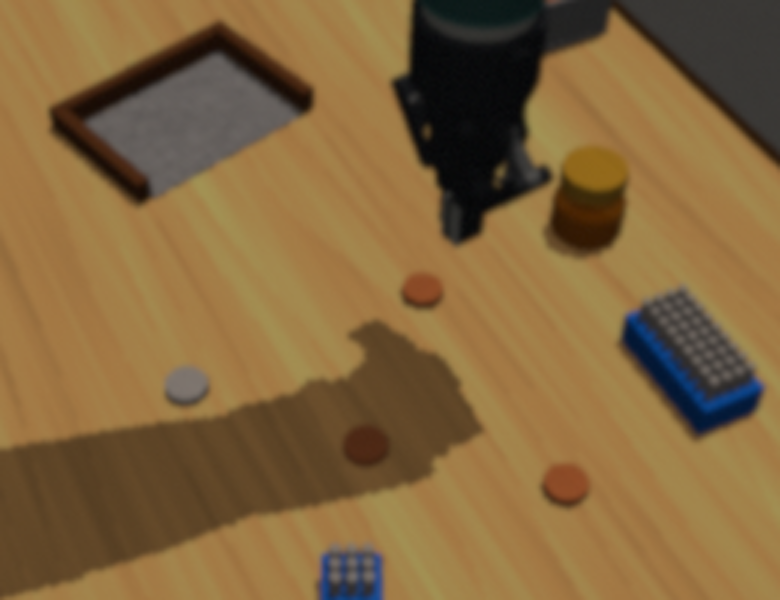

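Request:
send_rows([
  [0,0.4,0.2,16,-9,8,0],
  [0,0.4,0.2,16,-9,50,0],
  [0,0.4,0.2,16,-9,80,0],
  [0,0.4,0.2,16,-9,90,0],
  [0,0.4,0.2,16,-9,90,0],
  [0,0.4,0.2,16,-9,90,0],
])

```text
clock: 2.45
tool_pos: [0.6441, -0.0729, 0.0251]
ee_rot: [0.0, 0.998, 0.069, 0.005]
ft_force: [0.7, 0.0, -0.2]
opening: -0.003
```

Run:
```python
from h import *
push([635,-23.3],world((42,10)),45,3)
s=arm.sense();print(s['clock'],s['dq'].round(4))
```

```text
dir [-0.144  0.99 ] L 271.9
from [644.1 -72.9  25.1] turn [ 0.1 -0.6 -0.4] shift [-2.1 -5.4 22. ]
2.45 [ 0.002  -0.0034  0.0032 -0.0015 -0.0007 -0.0023]
```

Request:
send_rows([
  [0,-0.6,-0.4,-2,-5,15,0],
  [0,-0.6,-0.4,-2,-5,22,0],
  [0,-0.6,-0.4,-2,-5,22,0],
  [0,-0.6,-0.4,-2,-15,22,0],
  [0,-0.6,-0.4,-2,-25,22,0],
  [0,-0.6,-0.4,-2,-35,22,0],
  [0,-0.6,-0.4,-2,-45,22,0],
  [0,-0.6,-0.4,-2,-55,22,0],
  [0,-0.6,-0.4,-2,-65,22,0],
  [0,-0.6,-0.4,-2,-75,22,0],
  [0,-0.6,-0.4,-2,-75,22,0],
])

```text
clock: 3.82
tool_pos: [0.6301, 0.0027, 0.0011]
ee_rot: [-0.0, 0.997, 0.074, -0.002]
ft_force: [-0.1, -0.1, 0.7]
opening: 0.001
```

Run:
```python
from h import *
for n in("top","side"):
    p,_=imaging.read_camera(n); cv2.imwrite(f"pics/{n}2.png",p)
    for b in blobs(n,p): print(n,b[0],b[1][4],b[2])
goto([0,0,3],[-.144,.99])
s=arm.sense();print(s['clock'],s['opening'],s['ft_force'])
p=cv2.imread("pics/side2.png");q=cv2.imread("pics/top2.png")
cv2.imwrite("pics/s3.png",np.hstack([cv2.resize(p[140:290,250:450],None,fx=2,fy=3),cv2.resize(q[150:300,260:400],None,fx=3,fy=3)])[:600,:800])
```

```text
top [224.   82.9] 354 [884.3 232.4]
top [407.4 219. ] 110 [ 635.2 -211.9]
top [361.8 258.2] 101 [ 537.1 -128.9]
side [375. 126.] 119 [889.2 253.9]
side [321.7 277.3] 112 [ 537.  -128.6]
side [388.4 290.1] 124 [ 635.9 -212. ]
side [557.5 314.5] 118 [ 881.4 -396.2]
side [610.6 368.9] 182 [ 881.4 -516.9]
side [568.5 424.5] 46 [ 747.7 -553.8]
side [232.2 438.1] 254 [ 276.3 -341.4]
from [630.4   1.9   1.2] turn [0.  0.2 0.1] shift [-6.239e+02 -9.000e+01  3.000e-01]
3.925 0.00012756154500905508 [0.13817461 0.38129062 0.38620037]
```

View pics/s3.png

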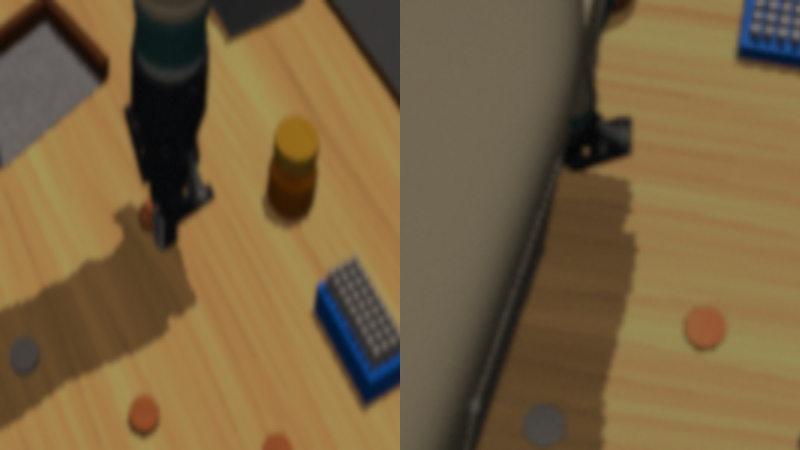

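Run:
```python
from h import *
p=cv2.imread("pics/side2.png")
P=np.array([630.4,1.9]);d=np.array([-.144,.99])
a=np.linspace(0,2*np.pi,40)
for k in(26,30):
    c=P+k*d;pts=w2pix("side",np.c_[(c+15*np.c_[np.cos(a),np.sin(a)])/1000,np.full(40,.008)])
    big=cv2.resize(p[180:240,300:380],None,fx=8,fy=8,interpolation=cv2.INTER_CUBIC)
    for u in pts: cv2.circle(big,tuple(((u-[300,180]+.5)*8).astype(int)),1,(0,255,0),-1)
    cv2.imwrite(f"pics/z{k}.png",big)
```

```text
(no output)
```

View pics/z26.png

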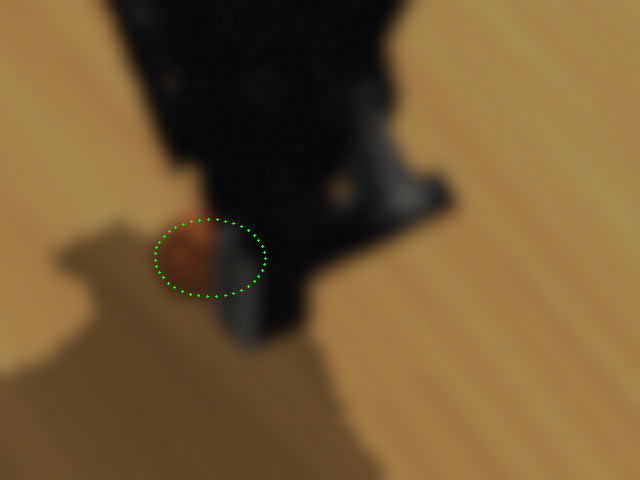

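Request:
send_rows([
  [0,0,0,0,-10,-1,0],
  [0,0,0,0,-28,-1,0],
  [0,0,0,0,-46,-1,0],
  [0,0,0,0,-64,-1,0],
  [0,0,0,0,-82,-1,0],
  [0,0,0,0,-100,-1,0],
  [0,0,0,0,-118,-1,0],
  [0,0,0,0,-130,-1,0],
  [0,0,0,0,-130,-1,0],
])

```text
clock: 5.05
tool_pos: [0.611, 0.1316, 0.0019]
ee_rot: [-0.0, 0.997, 0.074, -0.002]
ft_force: [-0.2, 0.4, -1.0]
opening: 0.001
```

```bash
cat >> h.py <<'E'
def chk(tag,k=26,half=40):
    s,P,Q=pose();d=-Q.as_matrix()[:2,1]
    p,_=imaging.read_camera("side");cv2.imwrite(f"pics/side{tag}.png",p)
    c=P[:2]+k*d;a=np.linspace(0,2*np.pi,40)
    pts=w2pix("side",np.c_[(c+15*np.c_[np.cos(a),np.sin(a)])/1000,np.full(40,.008)])
    o=np.maximum(pts.mean(0).astype(int)-[half,half],0)
    big=cv2.resize(p[o[1]:o[1]+2*half,o[0]:o[0]+2*half],(600,600),interpolation=cv2.INTER_CUBIC);f=300/half
    for u in pts: cv2.circle(big,tuple(((u-o+.5)*f).astype(int)),1,(0,255,0),-1)
    cv2.imwrite(f"pics/z{tag}.png",big)
    print(s['clock'],"tcp",P.round(1),"d",d.round(3),"disc",c.round(1),"own",own(c).round(1),s['ft_force'].round(1))
    return c,d
E
python3 - <<'E'
from h import *
chk("3")
E
```

```text
5.05 tcp [611.  131.6   1.9] d [-0.147  0.989] disc [607.1 157.3] own [ 30.9 -78.5] [-0.2  0.4 -1. ]
```

View pics/z3.png

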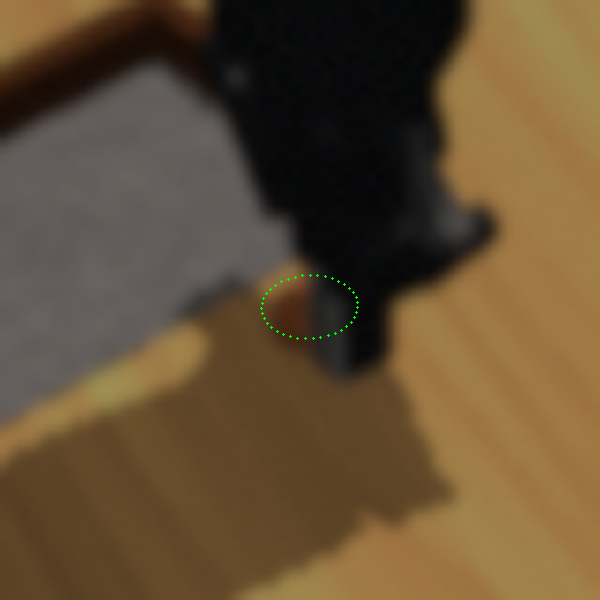

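The disc is still centred on the finger face. I'll push it the rest of the way in and back off.

Request:
send_rows([
  [0,0,0,0,-10,-1,0],
  [0,0,0,0,-28,-1,0],
  [0,0,0,0,-46,-1,0],
  [0,0,0,0,-64,-1,0],
  [0,0,0,0,-82,-1,0],
  [0,0,0,0,-92,-1,0],
  [0,0,0,0,-92,-1,0],
  [0,0,0,0,-70,-1,0],
  [0,0,0,0,-40,-20,0],
  [0,0,0,0,-20,-60,0],
  [0,0,0,0,0,-100,0],
  [0,0,0,0,50,-130,0],
])

```text
clock: 6.6
tool_pos: [0.6203, 0.0802, 0.1359]
ee_rot: [0.0, 0.997, 0.073, 0.0]
ft_force: [1.6, -0.0, 0.5]
opening: 0.003
```

Run:
```python
from h import *
for n in("top","side"):
    p,_=imaging.read_camera(n); cv2.imwrite(f"pics/{n}4.png",p)
    for b in blobs(n,p): print(n,b[0],b[1][4],b[2],own(b[2]).round(1))
print("A");push([537,-128.7],world((-42,10)),45,120)
print("B");push([635.5,-212],world((0,5)),45,120)
```

```text
top [407.4 219. ] 109 [ 635.2 -211.8] [ -34.2 -442.8]
top [362.1 258.2] 95 [ 537.2 -129.4] [-108.5 -338.5]
side [374.9 126.1] 113 [888.8 253.6] [327.6 -55.7]
side [280. 166.] 43 [600.1 215.6] [ 38.6 -20.3]
side [321.7 277.4] 108 [ 536.8 -128.9] [-108.8 -338. ]
side [388.4 290.1] 122 [ 635.9 -212.1] [ -33.6 -443.3]
side [558. 315.] 106 [ 881.5 -397.6] [ 157.7 -684.2]
side [609.  367.1] 155 [ 881.5 -513.3] [ 128.8 -796.2]
side [237.1 430.2] 62 [ 287.3 -333.3] [-401.4 -473.4]
side [231.  442.3] 132 [ 272.7 -346.5] [-418.8 -482.6]
A
dir [-0.064  0.998] L 354.2
from [623.8  76.  138.6] turn [ 0.2 -0.4  4.4] shift [-118.   235.4   18.7]
B
dir [-0.176  0.984] L 449.5
from [623.8  76.  138.6] turn [ 0.2 -0.4 -2.1] shift [-26.9 331.7  19.7]
```

View pics/side4.png

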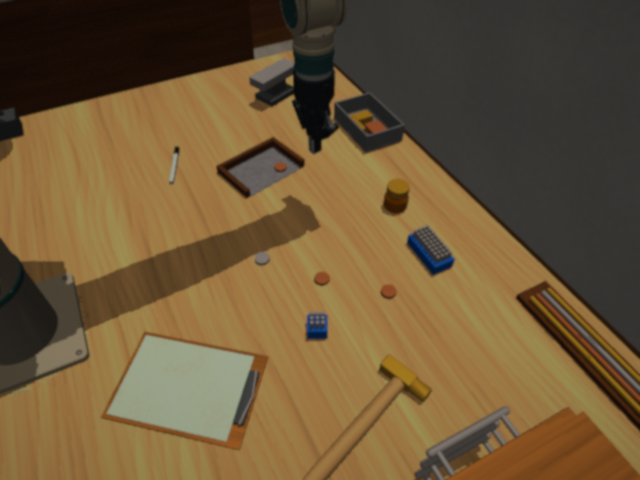

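Run:
```python
from h import *
p=cv2.imread("pics/side4.png")
o=[210,130];big=cv2.resize(p[130:200,210:310],None,fx=8,fy=8,interpolation=cv2.INTER_CUBIC)
a=np.linspace(0,2*np.pi,40)
def dr(P,c):
    for u in w2pix("side",P): cv2.circle(big,tuple(((u-o+.5)*8).astype(int)),2,c,-1)
for c,col in(([600,215.6],(0,255,0)),(world((41,13)),(255,0,0))):
    dr(np.c_[(np.array(c)+15*np.c_[np.cos(a),np.sin(a)])/1000,np.full(40,.008)],col)
L=np.linspace(0,1,30)[:,None]
q=[np.array(world(t))/1000 for t in((-75,-55),(75,-55),(75,55),(-75,55))]
for i in range(4): dr(np.c_[q[i]*(1-L)+q[(i+1)%4]*L,np.zeros(30)],(0,255,255))
cv2.imwrite("pics/z4.png",big)
```

```text
(no output)
```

View pics/z4.png

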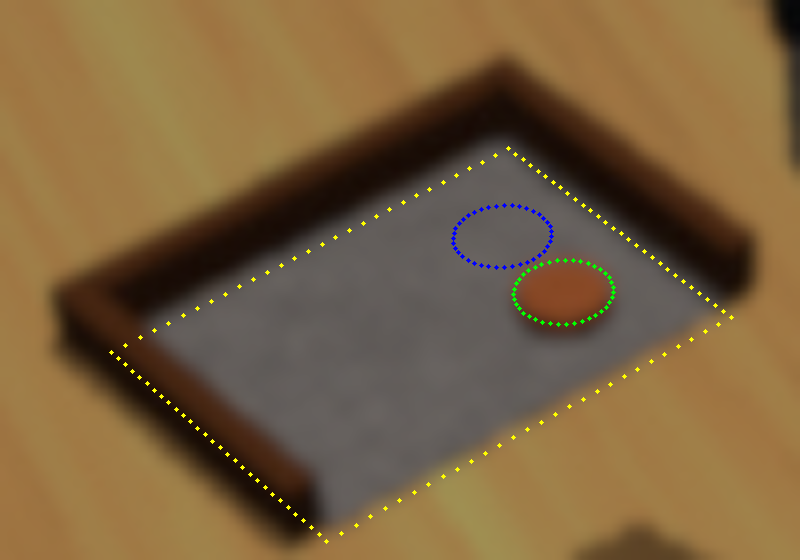

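Copper C is wholly inside, by about 20 mm at the mouth. It stopped shorter than I commanded, so I'll settle longer at the end of each push. Blank A is next.

Request:
send_rows([
  [0,0,1,-25,50,0,0],
  [0,0,2,-50,100,0,0],
  [0,0,4,-75,150,0,0],
  [0,-0.4,4.4,-100,200,10,0],
  [0,-0.4,4.4,-118,235,20,0],
  [0,-0.4,4.4,-118,235,20,0],
  [0,-0.4,4.4,-118,235,60,0],
  [0,-0.4,4.4,-118,235,90,0],
  [0,-0.4,4.4,-118,235,110,0],
  [0,-0.4,4.4,-118,235,110,0],
  [0,-0.4,4.4,-118,235,110,0],
])

```text
clock: 8.07
tool_pos: [0.5371, -0.1686, 0.0237]
ee_rot: [0.001, 0.999, 0.035, -0.004]
ft_force: [-0.1, -0.6, -0.5]
opening: 0.001
```

Run:
```python
from h import *
push([537,-128.7],world((-42,10)),42,3)
print(arm.sense()['clock'])
```

```text
dir [-0.064  0.998] L 354.2
from [ 537.1 -168.6   23.7] turn [0.1 0.5 0.3] shift [ 2.6  2.1 20.7]
8.075
```

Request:
send_rows([
  [0,0.5,0.3,2.6,2,10,0],
  [0,0.5,0.3,2.6,2,20.5,0],
  [0,0.5,0.3,2.6,2,20.5,0],
  [0,0.5,0.3,2.6,-8,20.5,0],
  [0,0.5,0.3,2.6,-20,20.5,0],
  [0,0.5,0.3,2.6,-35,20.5,0],
  [0,0.5,0.3,2.6,-50,20.5,0],
  [0,0.5,0.3,2.6,-65,20.5,0],
  [0,0.5,0.3,2.6,-80,20.5,0],
  [0,0.5,0.3,2.6,-90,20.5,0],
  [0,0.5,0.3,2.6,-90,20.5,0],
  [0,0.5,0.3,2.6,-90,20.5,0],
])

```text
clock: 9.57
tool_pos: [0.5323, -0.0788, 0.0019]
ee_rot: [0.0, 0.999, 0.032, -0.001]
ft_force: [-0.1, -0.6, 0.5]
opening: 0.007
```

Run:
```python
from h import *
c,d=chk("5")
D=world((-42,10))-c;print(np.linalg.norm(D),D/np.linalg.norm(D))
```

```text
9.575 tcp [532.3 -78.8   1.9] d [-0.064  0.998] disc [530.7 -52.8] own [ -95.7 -262.8] [-0.1 -0.6  0.5]
278.0684262589981 [-0.058306    0.99829876]
```

View pics/z5.png

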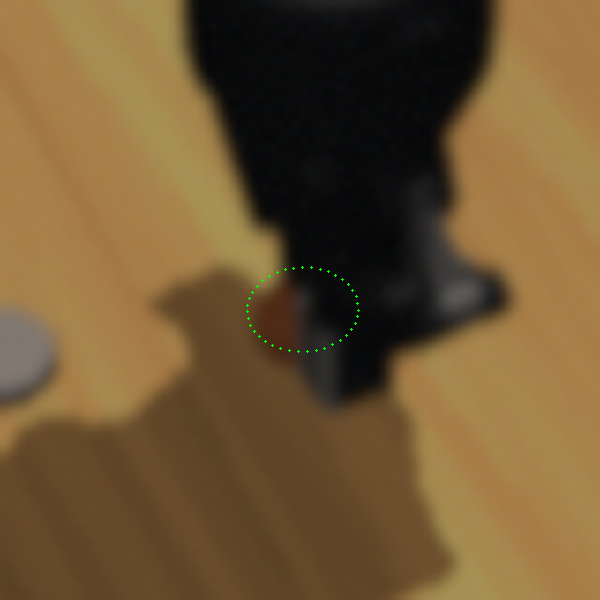

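Request:
send_rows([
  [0,0,0,0,-10,-0.5,0],
  [0,0,0,0,-25,-0.5,0],
  [0,0,0,0,-40,-0.5,0],
  [0,0,0,0,-55,-0.5,0],
  [0,0,0,0,-70,-0.5,0],
  [0,0,0,0,-85,-0.5,0],
  [0,0,0,0,-100,-0.5,0],
  [0,0,0,0,-115,-0.5,0],
  [0,0,0,0,-130,-0.5,0],
  [0,0,0,0,-145,-0.5,0],
  [0,0,0,0,-145,-0.5,0],
  [0,0,0,0,-145,-0.5,0],
])

```text
clock: 11.12
tool_pos: [0.5229, 0.0661, 0.0023]
ee_rot: [0.0, 0.999, 0.032, -0.001]
ft_force: [0.1, -0.6, 0.6]
opening: 0.001
```

Run:
```python
from h import *
c,d=chk("6")
D=world((-42,10))-c;print(np.linalg.norm(D),D/np.linalg.norm(D))
```

```text
11.125 tcp [522.9  66.1   2.3] d [-0.064  0.998] disc [521.3  92. ] own [ -68.6 -120.2] [ 0.1 -0.6  0.6]
132.9428377928077 [-0.05128991  0.99868381]
```

View pics/z6.png

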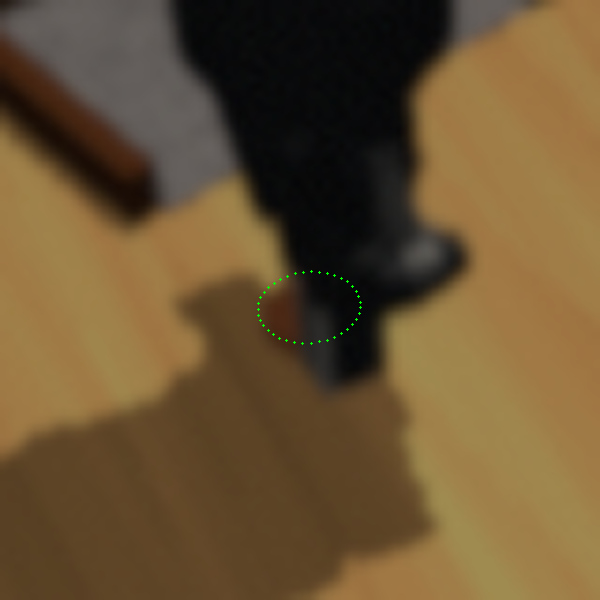

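The blank would pass close to the near wall (own x about -56 at the mouth), so I'll re-aim: back off, turn, push it diagonally, then straight in.

Run:
```python
from h import *
push([521.3,91.5],world((-40,-75)),42,3)
```

```text
dir [0.302 0.953] L 54.0
from [523.   65.8   2.3] turn [ 0.   0.1 21.3] shift [-15.3  13.4  -0.6]
```

Request:
send_rows([
  [0,0,0,0,20,-0.6,0],
  [0,0,7,-6,20,-0.6,0],
  [0,0,14,-12,20,-0.6,0],
  [0,0,21.3,-15.3,14,-0.6,0],
  [0,0,21.3,-15.3,14,-0.6,0],
  [0,0,21.3,-15.3,14,-0.6,0],
])

```text
clock: 11.92
tool_pos: [0.4911, -0.0292, 0.0032]
ee_rot: [-0.025, 0.994, -0.109, 0.001]
ft_force: [0.4, -0.1, 0.1]
opening: 0.006
```

Run:
```python
from h import *
c,d=chk("7",42)
p,_=imaging.read_camera("top")
for b in blobs("side",cv2.imread("pics/side7.png")): print(b[0],b[1][4],b[2],own(b[2]).round(1))
```

```text
11.925 tcp [491.1 -29.2   3.2] d [0.217 0.975] disc [500.3  11.7] own [-109.  -192.7] [ 0.4 -0.1  0.1]
[375. 126.] 119 [889.2 253.9] [328.1 -55.5]
[388.5 290. ] 125 [ 636. -212.] [ -33.5 -443.2]
[557.8 314.8] 116 [ 881.4 -397.1] [ 157.8 -683.7]
[610.2 368.5] 178 [ 881.3 -516. ] [ 127.9 -798.8]
[562.2 428.3] 60 [ 734.6 -553.8] [ -23.5 -798.7]
[232.3 438.1] 252 [ 276.5 -341.4] [-413.9 -478.6]
[524.4 461.3] 383 [ 648.6 -564.7] [-109.5 -787.8]
```

View pics/z7.png

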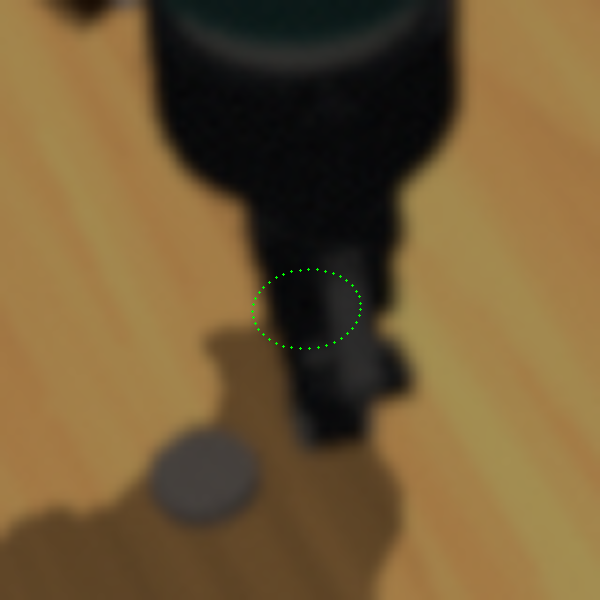

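Run:
```python
from h import *
s,p,Q=pose();print(s['clock'],p,s['joints'].round(3),s['dq'].round(3),s['moment'].round(2));print(Q.as_matrix().round(3))
p,_=imaging.read_camera("side");cv2.imwrite("pics/side8.png",p);print(arm.sense()['tool_pos'])
```

```text
12.025 [491.3489863  -28.5917501    3.17975242] [-0.219  0.284 -0.569  0.721  0.049  3.141] [ 0.012  0.002  0.001  0.001  0.003 -0.   ] [-0.04 -0.   -0.01]
[[ 0.976 -0.216  0.008]
 [-0.216 -0.975  0.049]
 [-0.003 -0.049 -0.999]]
[ 0.49140959 -0.02834523  0.00315696]
```

View pics/side8.png

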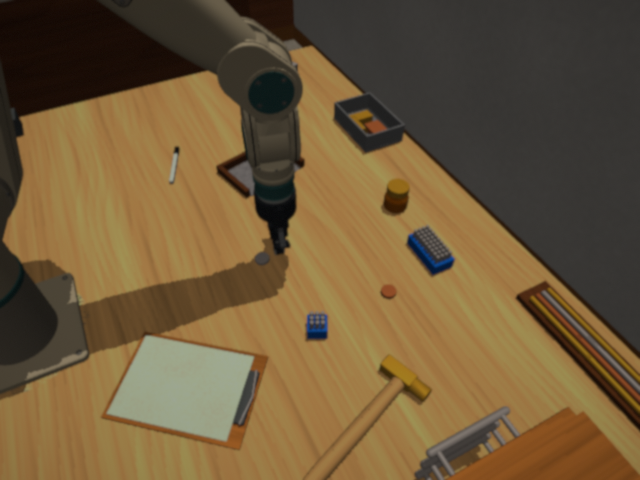

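Joint 6 hit its limit, so the solver traded position for it; nothing was touched. I'll lift and turn the tool half round, so the opposite finger back does the pushing.

Request:
send_rows([
  [0,0,-2,0,0,-30,0],
  [0,0,-10,0,0,-80,0],
  [0,0,-20,0,0,-120,0],
  [0,0,-30,0,0,-120,0],
  [0,0,-40,0,0,-120,0],
  [0,0,-50,0,0,-120,0],
  [0,0,-60,0,0,-120,0],
  [0,0,-70,0,0,-120,0],
  [0,0,-80,0,0,-120,0],
  [0,0,-90,0,0,-120,0],
  [0,0,-90,0,0,-120,0],
])

```text
clock: 13.45
tool_pos: [0.4903, -0.0339, 0.123]
ee_rot: [-0.017, 0.78, 0.625, 0.018]
ft_force: [0.2, -0.6, -0.1]
opening: -0.001
```

```bash
cat >> h.py <<'E'
def goto2(xyz,d): 
    goto(xyz,-np.array(d,float))
def push2(disc,tgt,back=42,z=3):
    d=np.array(tgt)-disc;L=np.linalg.norm(d);d/=L
    print("dir",d.round(3),"L",L.round(1),"own x at mouth"); goto2([*(np.array(disc)-back*d),z],d)
def look(tag):
    for n in("top","side"):
        p,_=imaging.read_camera(n); cv2.imwrite(f"pics/{n}{tag}.png",p)
        for b in blobs(n,p):
            if b[2][1]<250 and b[2][1]>-250 and b[2][0]>400 and b[2][0]<800: print(n,b[0],b[1][4],b[2],own(b[2]).round(1))
E
python3 - <<'E'
from h import *
look(9);s,p,Q=pose();print(s['clock'],p.round(1),s['joints'].round(3));print(Q.as_matrix().round(3))
p=cv2.imread("pics/side9.png");cv2.imwrite("pics/z9.png",cv2.resize(p[120:300,190:430],None,fx=3,fy=3,interpolation=cv2.INTER_CUBIC))
E
```

```text
top [204.4 203.5] 87 [600.3 216.5] [ 39.1 -19.5]
top [407.3 219. ] 101 [ 635.1 -211.6] [ -34.3 -442.6]
side [388.4 290.1] 124 [ 635.9 -212. ] [ -33.6 -443.2]
13.55 [490.3 -34.1 122.9] [-0.23   0.127 -0.455  0.993  0.049  1.56 ]
[[ 0.218  0.976  0.007]
 [ 0.975 -0.218  0.049]
 [ 0.049 -0.004 -0.999]]
```

View pics/z9.png

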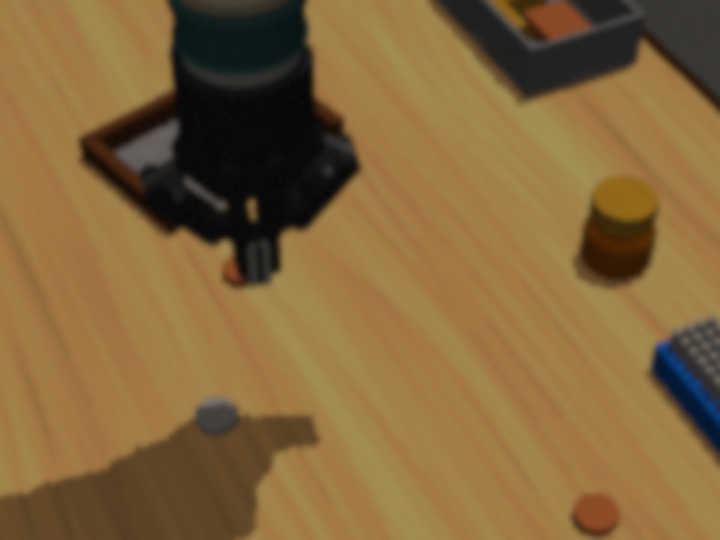

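Run:
```python
from h import *
push2([521.3,91.5],world((-40,-75)),65,110)
```

```text
dir [0.302 0.953] L 54.0 own x at mouth
from [490.3 -34.1 122.9] turn [  1.9  -2.4 -85. ] shift [63.9 -2.7 16.1]
```

Request:
send_rows([
  [0.2,-0.3,-10,8,0,0,0],
  [0.4,-0.6,-20,16,0,0,0],
  [0.7,-0.9,-30,24,0,0,0],
  [0.9,-1.1,-40,32,-1,0,0],
  [1.1,-1.4,-50,40,-1,0,0],
  [1.3,-1.7,-60,48,-2,0,0],
  [1.5,-2,-70,56,-2,0,0],
  [1.8,-2.3,-80,64,-3,0,0],
  [1.9,-2.4,-85,64,-3,0,0],
  [1.9,-2.4,-85,64,-3,0,0],
])

```text
clock: 14.8
tool_pos: [0.501, 0.0288, 0.1261]
ee_rot: [-0.0, 0.153, 0.988, 0.0]
ft_force: [-0.7, 0.6, 0.3]
opening: 0.002
```

Run:
```python
from h import *
look(10);s,p,Q=pose();print(s['clock'],p.round(1),s['joints'].round(3));print(Q.as_matrix().round(3))
push2([521.3,91.5],world((-40,-75)),42,25)
p=cv2.imread("pics/side10.png");cv2.imwrite("pics/z10.png",cv2.resize(p[120:300,190:430],None,fx=3,fy=3,interpolation=cv2.INTER_CUBIC))
```

```text
top [407.4 219. ] 103 [ 635.1 -211.9] [ -34.4 -442.9]
side [280.1 166.1] 41 [600.2 215.2] [ 38.6 -20.7]
side [270.1 208.8] 66 [521.6  90.8] [ -68.5 -121.5]
side [388.4 290.1] 121 [ 635.8 -212.1] [ -33.7 -443.2]
14.9 [501.   28.5 126.1] [-0.072  0.142 -0.429  1.     0.001  0.235]
[[-0.953  0.303 -0.   ]
 [ 0.303  0.953  0.001]
 [ 0.     0.001 -1.   ]]
dir [0.302 0.953] L 54.0 own x at mouth
from [501.   28.5 126.1] turn [ 0. -0. -0.] shift [ -0.3  24.1 101.1]
```

View pics/z10.png

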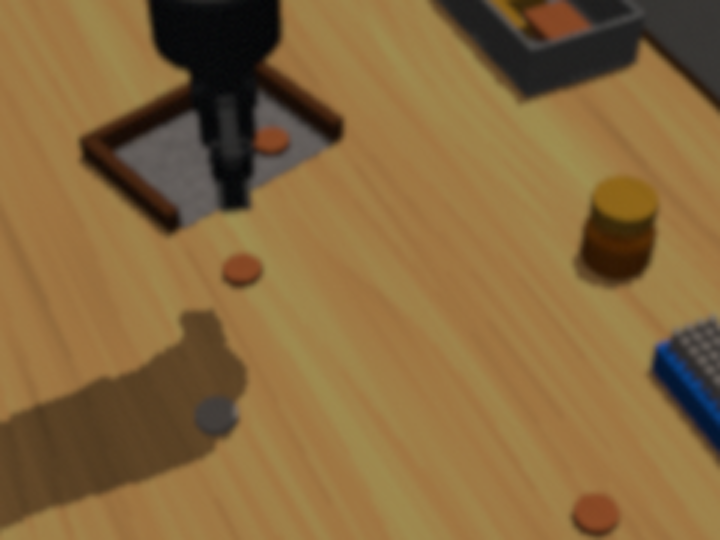

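A is at (521.6, 90.8) as predicted, and C sits at own (39, -20). Next is the diagonal push.

Request:
send_rows([
  [0,0,0,0,12,50,0],
  [0,0,0,0,22,100,0],
  [0,0,0,0,22,123,0],
  [0,0,0,0,22,123,0],
  [0,0,0,0,32,123,0],
  [0,0,0,0,44,123,0],
  [0,0,0,0,56,123,0],
  [0,0,0,0,68,123,0],
  [0,0,0,0,80,123,0],
  [0,0,0,0,90,123,0],
  [0,0,0,0,90,123,0],
  [0,0,0,0,90,123,0],
])

```text
clock: 16.4
tool_pos: [0.5279, 0.1144, 0.003]
ee_rot: [-0.0, 0.152, 0.988, 0.0]
ft_force: [0.2, -0.6, 0.0]
opening: 0.002
```

Run:
```python
from h import *
c,d=chk("11",-26)
push2(c,world((-40,10)),45,3)
```

```text
16.4 tcp [527.9 114.4   3. ] d [-0.301 -0.954] disc [535.7 139.2] own [-42.8 -78.2] [ 0.2 -0.6  0. ]
dir [-0.219  0.976] L 88.3 own x at mouth
from [527.9 114.2   3. ] turn [  0.   -0.  -30.2] shift [-22.6 -12.7  -0. ]
```

View pics/z11.png

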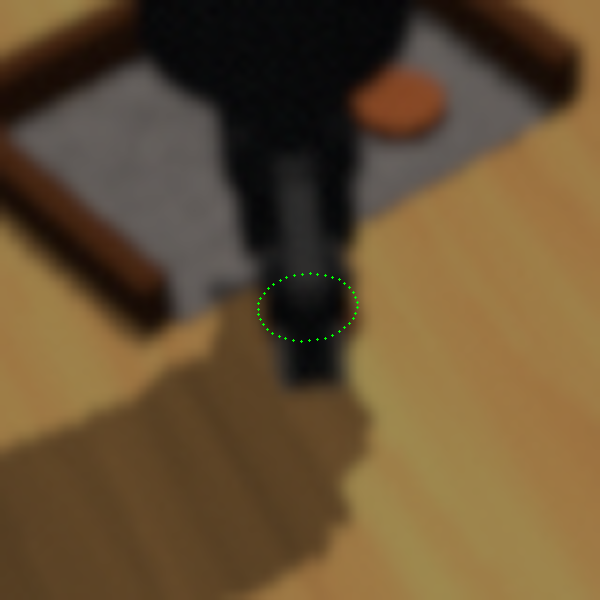

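Request:
send_rows([
  [0,0,0,0,-25,0,0],
  [0,0,-10,-8,-28,0,0],
  [0,0,-20,-16,-28,0,0],
  [0,0,-30,-22.6,-24,0,0],
  [0,0,-30,-22.6,-24,0,0],
  [0,0,-30,-22.6,-24,0,0],
])

```text
clock: 17.2
tool_pos: [0.5418, 0.0844, 0.003]
ee_rot: [-0.0, -0.107, 0.994, 0.0]
ft_force: [0.1, 0.1, 0.1]
opening: 0.004
```

Run:
```python
from h import *
c,d=chk("12",-56); look(13); print(arm.sense()['joints'].round(2))
```

```text
17.2 tcp [541.8  84.4   3. ] d [ 0.214 -0.977] disc [529.9 139.1] own [-48.5 -76.8] [0.1 0.1 0.1]
top [407.3 218.9] 108 [ 635.3 -211.7] [ -34.1 -442.7]
side [388.4 290.1] 122 [ 635.8 -212.2] [ -33.8 -443.3]
[ 0.04  0.37 -0.44  0.76  0.   -0.18]
```

View pics/z12.png

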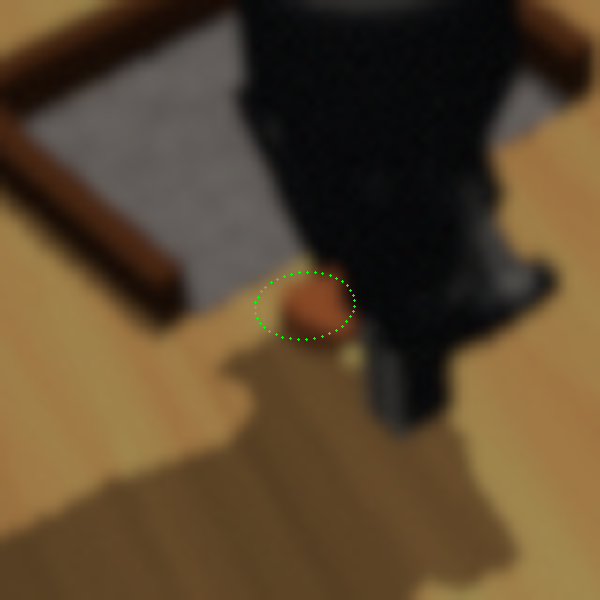

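View pics/top13.png

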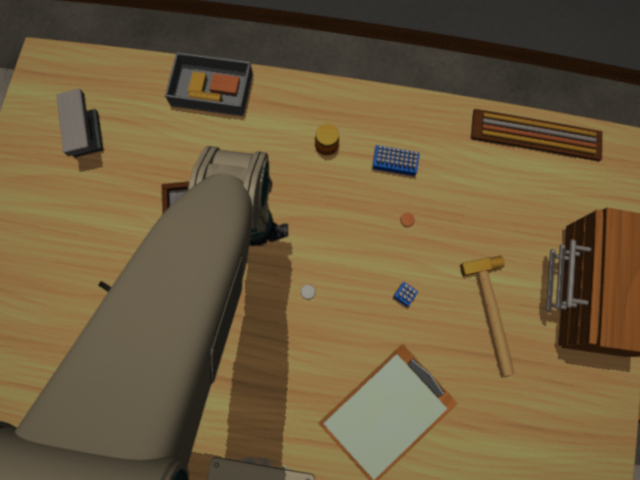

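Run:
```python
from h import *
u=w2pix("side",[[.5299,.1391,.008]])[0]
for dv in(-.5,.3):
    c=pix2w("side",[u+[3.7,dv]],.008)[0][:2]*1000;print(c,own(c))
push2(c,world((-40,10)),45,3)
```

```text
[538.03953489 136.86582742] [-41.11807337 -81.00456277]
[537.00436368 134.40262056] [-42.73592082 -83.13015422]
dir [-0.221  0.975] L 93.2 own x at mouth
from [541.9  84.6   3. ] turn [ 0.  -0.  -0.4] shift [-6.2  4.7  0. ]
```

Request:
send_rows([
  [0,0,-0.4,-6,0,0,0],
  [0,0,-0.4,-6,0,0,0],
  [0,0,-0.4,-6,12,0,0],
  [0,0,-0.4,-6,24,0,0],
  [0,0,-0.4,-6,38,0,0],
  [0,0,-0.4,-6,52,0,0],
  [0,0,-0.4,-6,66,0,0],
  [0,0,-0.4,-6,80,0,0],
  [0,0,-0.4,-6,94,0,0],
  [0,0,-0.4,-6,108,0,0],
  [0,0,-0.4,-6,108,0,0],
  [0,0,-0.4,-6,108,0,0],
])

```text
clock: 18.85
tool_pos: [0.525, 0.1913, 0.0032]
ee_rot: [0.0, -0.112, 0.994, 0.0]
ft_force: [0.5, 0.2, 0.3]
opening: 0.001
```

Run:
```python
from h import *
c,d=chk("14",-26)
```

```text
18.85 tcp [525.  191.3   3.2] d [ 0.223 -0.975] disc [519.2 216.7] own [-39.4   1. ] [0.5 0.2 0.3]
```

View pics/z14.png

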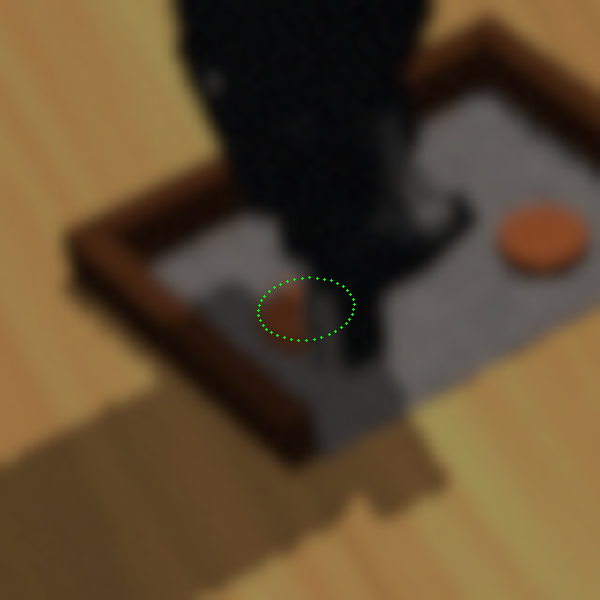

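A is inside. I'll back off, lift and go behind B.

Request:
send_rows([
  [0,0,0,0,-20,0,0],
  [0,0,0,0,-50,-20,0],
  [0,0,0,0,-80,-70,0],
  [0,0,0,-10,-130,-110,0],
  [0,0,0,-20,-180,-110,0],
  [0,0,0,-25,-230,-110,0],
  [0,0,0,-30,-280,-110,0],
  [0,0,0,-30,-330,-110,0],
  [0,0,0,-30,-380,-110,0],
  [0,0,0,-30,-430,-110,0],
  [0,0,0,-30,-430,-110,0],
])

```text
clock: 20.27
tool_pos: [0.6503, -0.2268, 0.1129]
ee_rot: [0.001, -0.109, 0.994, -0.001]
ft_force: [-0.4, 0.7, 0.9]
opening: -0.001
```

Run:
```python
from h import *
look(15);push2([635.5,-212],world((0,-15)),45,3);s=arm.sense();print(s['clock'],s['joints'].round(2))
```

```text
top [204.4 203.5] 86 [600.4 216.6] [ 39.2 -19.4]
top [196.1 240.8] 86 [518.4 217.2] [-40.    1.7]
side [279.8 166. ] 53 [599.8 215.9] [ 38.4 -19.9]
side [248.4 176. ] 57 [518.9 215.3] [-40.   -0.3]
side [389.1 288.8] 94 [ 638.7 -210.2] [ -30.4 -442.1]
dir [-0.173  0.985] L 429.5 own x at mouth
from [ 649.2 -222.7  112.6] turn [ 0.1 -0.   2.8] shift [ 13.1 -31.6 109.5]
20.375 [-0.42  0.46 -0.02  1.09  0.   -0.65]
```

View pics/side15.png

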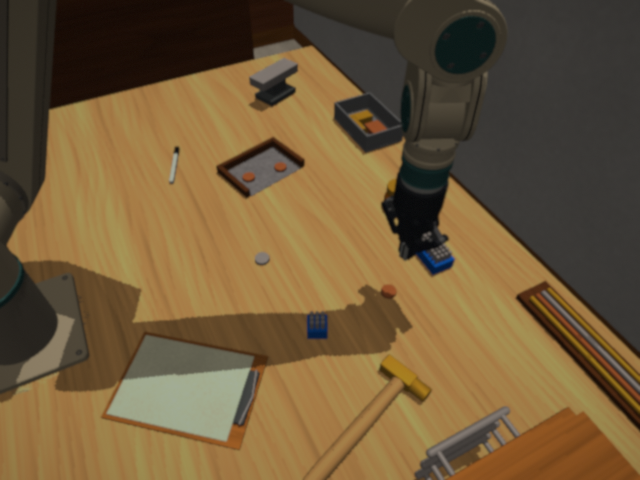

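Request:
send_rows([
  [0,0,2.8,13,-35,0,0],
  [0,0,2.8,13,-35,10,0],
  [0,0,2.8,13,-35,50,0],
  [0,0,2.8,13,-35,90,0],
  [0,0,2.8,13,-35,105,0],
  [0,0,2.8,13,-35,105,0],
  [0,0,2.8,13,-35,105,0],
])

```text
clock: 21.25
tool_pos: [0.6467, -0.2584, 0.0098]
ee_rot: [0.001, -0.088, 0.996, -0.001]
ft_force: [-0.4, 0.4, -0.3]
opening: 0.0
```

Run:
```python
from h import *
push2([635.5,-212],world((0,-15)),45,3);s=arm.sense();print(s['clock'],s['joints'].round(2))
```

```text
dir [-0.173  0.985] L 429.5 own x at mouth
from [ 646.7 -258.4    9.8] turn [-0.1  0.1  0.2] shift [3.  2.6 6.8]
21.25 [-0.47  0.57 -0.09  0.91  0.   -0.65]
```

Request:
send_rows([
  [0,0,0.2,3,0,6.5,0],
  [0,0,0.2,3,0,6.5,0],
  [0,0,0.2,3,10,6.5,0],
  [0,0,0.2,3,22,6.5,0],
  [0,0,0.2,3,36,6.5,0],
  [0,0,0.2,3,50,6.5,0],
  [0,0,0.2,3,64,6.5,0],
  [0,0,0.2,3,78,6.5,0],
  [0,0,0.2,3,92,6.5,0],
  [0,0,0.2,3,106,6.5,0],
  [0,0,0.2,3,106,6.5,0],
  [0,0,0.2,3,106,6.5,0],
])

```text
clock: 22.75
tool_pos: [0.6237, -0.1539, 0.0015]
ee_rot: [-0.0, -0.086, 0.996, 0.001]
ft_force: [-0.2, 1.5, 1.2]
opening: -0.004
```

Run:
```python
from h import *
c,d=chk("16",-26)
push2(c,world((0,-15)),26,3)
```

```text
22.75 tcp [ 623.7 -153.9    1.5] d [ 0.172 -0.985] disc [ 619.2 -128.3] own [ -28.9 -358. ] [-0.2  1.5  1.2]
dir [-0.168  0.986] L 344.3 own x at mouth
from [ 623.7 -154.2    1.5] turn [0.1 0.  0.2] shift [ 0.1  0.2 -1.5]
```

View pics/z16.png

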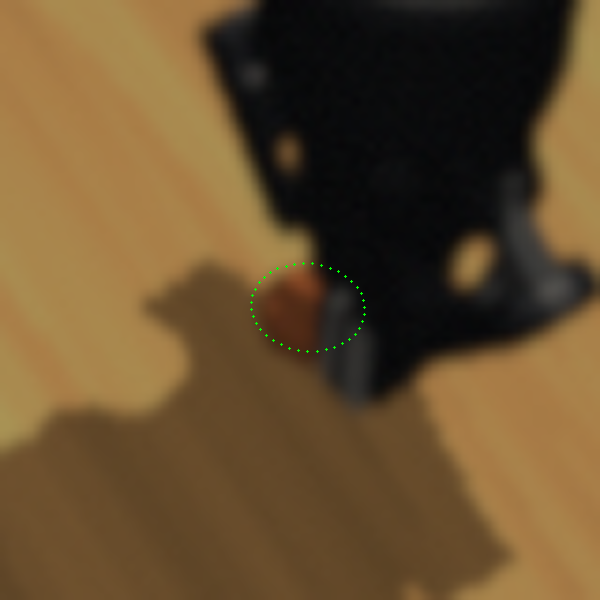

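Request:
send_rows([
  [0,0,0.2,0,10,-1,0],
  [0,0,0.2,0,24,-1,0],
  [0,0,0.2,0,38,-1,0],
  [0,0,0.2,0,52,-1,0],
  [0,0,0.2,0,66,-1,0],
  [0,0,0.2,0,80,-1,0],
  [0,0,0.2,0,94,-1,0],
  [0,0,0.2,0,108,-1,0],
  [0,0,0.2,0,122,-1,0],
  [0,0,0.2,0,136,-1,0],
  [0,0,0.2,0,136,-1,0],
  [0,0,0.2,0,136,-1,0],
])

```text
clock: 24.3
tool_pos: [0.6005, -0.0203, 0.0026]
ee_rot: [0.0, -0.085, 0.996, 0.0]
ft_force: [0.1, 0.1, 0.0]
opening: -0.002
```

Run:
```python
from h import *
c,d=chk("17",-26)
push2(c,world((0,-15)),26,3)
```

```text
24.3 tcp [600.5 -20.3   2.6] d [ 0.169 -0.986] disc [596.1   5.3] own [ -17.8 -222.9] [0.1 0.1 0. ]
dir [-0.167  0.986] L 208.7 own x at mouth
from [600.6 -20.6   2.6] turn [0.  0.  0.1] shift [ 0.1  0.3 -0.4]
```

View pics/z17.png

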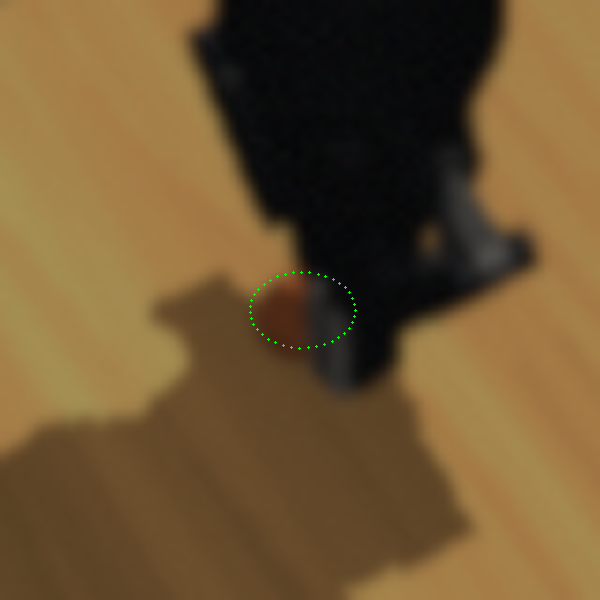

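Still tracking well.

Request:
send_rows([
  [0,0,0,0,10,0,0],
  [0,0,0,0,24,0,0],
  [0,0,0,0,38,0,0],
  [0,0,0,0,52,0,0],
  [0,0,0,0,66,0,0],
  [0,0,0,0,80,0,0],
  [0,0,0,0,94,0,0],
  [0,0,0,0,108,0,0],
  [0,0,0,0,120,0,0],
  [0,0,0,0,130,0,0],
  [0,0,0,0,130,0,0],
  [0,0,0,0,130,0,0],
])

```text
clock: 25.85
tool_pos: [0.5783, 0.1078, 0.0024]
ee_rot: [-0.0, -0.084, 0.996, 0.0]
ft_force: [0.1, 0.5, 0.1]
opening: 0.004
```

Run:
```python
from h import *
c,d=chk("18",-26)
push2(c,world((0,-15)),26,3)
```

```text
25.85 tcp [578.3 107.8   2.4] d [ 0.168 -0.986] disc [573.9 133.5] own [ -7.3 -93.3] [0.1 0.5 0.1]
dir [-0.16   0.987] L 78.6 own x at mouth
from [578.3 107.7   2.5] turn [ 0.  -0.   0.5] shift [ 0.2  0.2 -0.5]
```

View pics/z18.png

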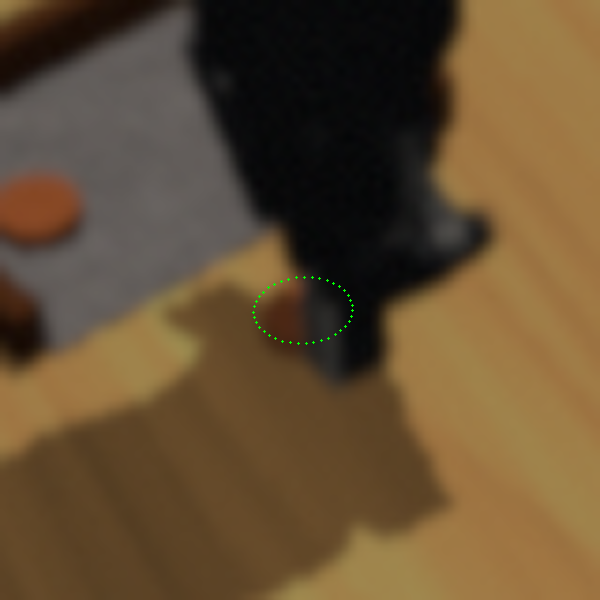

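Request:
send_rows([
  [0,0,0,0,10,0,0],
  [0,0,0,0,24,0,0],
  [0,0,0,0,38,0,0],
  [0,0,0,0,52,0,0],
  [0,0,0,0,66,0,0],
  [0,0,0,0,80,0,0],
  [0,0,0,0,80,0,0],
  [0,0,0,0,80,0,0],
  [0,0,0,0,60,0,0],
  [0,0,0,0,30,0,0],
  [0,0,0,0,0,-30,0],
  [0,0,0,0,-40,-80,0],
])

```text
clock: 27.4
tool_pos: [0.583, 0.0669, 0.0802]
ee_rot: [-0.002, -0.084, 0.996, 0.0]
ft_force: [1.1, -0.2, 1.1]
opening: -0.003
```

Request:
send_rows([
  [0,0,0,0,-60,-40,0],
  [0,0,0,0,-120,-60,0],
  [0,0,0,0,-180,-60,0],
  [0,0,0,0,-240,-60,0],
  [0,0,0,0,-240,-60,0],
])

```text
clock: 28.02
tool_pos: [0.6257, -0.1736, 0.1416]
ee_rot: [0.001, -0.081, 0.997, -0.001]
ft_force: [-0.1, 0.8, -0.2]
opening: 0.001
```

Run:
```python
from h import *
look(19);print(arm.sense()['clock'],arm.sense()['ft_force'])
p=cv2.imread("pics/top19.png");a=cv2.resize(p[160:320,150:350],None,fx=3,fy=3)
cv2.imwrite("pics/z19.png",a)
q=cv2.imread("pics/top0.png");print(cv2.absdiff(p,q).max(2)[270:380,280:530].max(), cv2.absdiff(p,q).max(2)[130:180,300:430].max(),cv2.absdiff(p,q).max(2)[270:330,90:160].max())
```

```text
top [204.3 203.5] 81 [600.3 216.8] [ 39.1 -19.2]
top [202.5 221.4] 90 [561.4 212.4] [  0.4 -13.7]
top [196.  240.7] 82 [518.6 217.4] [-39.8   1.8]
side [279.9 166. ] 48 [599.9 215.5] [ 38.4 -20.4]
side [265.6 171.7] 52 [561.2 211.7] [  0.  -14.4]
side [248.2 176. ] 52 [518.4 215.5] [-40.5   0. ]
28.125 [-0.84336036  0.25021655 -0.22951197]
103 117 8
```

View pics/z19.png

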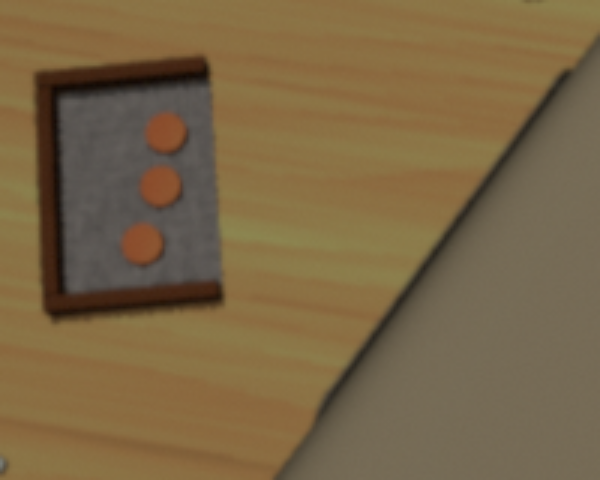

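View pics/side19.png

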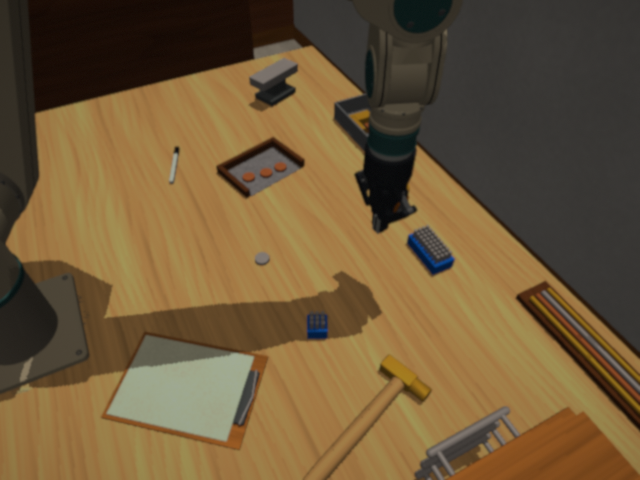

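All three copper blanks lie inside the frame, at side-view pixels (248,176), (266,172) and (280,166). The steel blank (262,258), punch block (317,325), mallet and marker match the first side picture, and the arm is clear, so I'm handing in.

```bash
python3 -c "
from cell import arm
print(arm.sense()['dq'].round(3));print(arm.sign_off())"
```

```text
[ 0.043 -0.009 -0.024  0.005  0.008  0.006]
the job is handed in; nothing more can be done
None
```

I swept all three copper blanks into the catch frame with closed fingers, only pushing them along the bench, and handed the job in at about 28 s on the robot clock.

**Final check:** both cameras agree to within 2 mm. In the frame's own coordinates the centres are about (39, -20), (0, -14) and (-40, 1) mm. That puts every blank wholly inside, with at least 20 mm to the mouth line and to the side walls. My frame fit is good to about 5 mm.

**Other things:** by eye in the side view, the steel blank, small punch block, mallet and marker look where they started. The larger punch set also looks unmoved. The arm hid the jar in the last picture. A pixel comparison of the first and last top pictures matched only around the marker. The bench and far-side areas differed a lot, and the arm and its shadow lay over much of them, so it neither confirms nor rules out small movements there.

**What went wrong on the way:**
- **First blank:** it stopped about 33 mm short of where I commanded it, but wholly inside.
- **Second blank:** while I re-aimed for it, joint 6 reached the end of its range, reading 3.141 against a stated limit of 3.14. The tool drifted about 80 mm and passed roughly 14 mm from the steel blank without touching it. I then turned the tool half round and pushed with the other finger's back. Whether that reading counts as passing the range I can't tell.

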